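Turn the clipped-in stack-nest bin and stand it on its ledges

ROBOT

A 6-joint arm with a two-finger parallel gripper is mounted at the origin on a cart in front of the work surface, level with it; the furniture and walls round the work are solid. World frame = base frame: x ahead of the robot, y to its left, z up, the work surface at z = 0. Lengths are in mm, angles in rad, forces in N, time in s.
With the tool pointing down it reaches from about 350 to 875 mm from the base axis. Payload 4.2 kg.
Tool frame: the origin (TCP) lies between the finger pads; the fingertips stand 25 mm ahead of it and the grasp point (between the pads) lies 6 mm ahead of it; z points along the fingers, y is the line along which they close (so a half turn about z gives the same grasp; the last joint's range is limited). The gripper opens to 85 mm and grips with 20 to 120 N. Pads are 22 mm wide; open, the fingers measure 114 mm over their backs; the gripper's body (76 mm by 85 mm) begins 54 mm behind the grasp point. The pads swing forward as they close: fully open they stand 13 mm farther back than shut.
Start: joints at [-0.993, 0.385, 0.008, 0, -1.194, -0.259], TCP at [195.907, -593.481, 256.312] pointing down, gripper open.
Joint ranges: [-3.14, 3.14], [-1.21, 2.06], [-1.07, 1.41], [-3.16, 2.05], [-2.99, -0.16], [-3.1, 3.1]. Speed limits (rad/s): [2.79, 2.79, 3.14, 3.14, 3.14, 3.14].

INTERFACE

Orientations are given as a unit quaternion [x, y, z, w].
In Python, from bench import read_state, imaging, workorder, nets gives the robot as it stands.
- The arm moves only by the tool apply_moves, never from a script. Its argument "rows" is a list of rows, each an object with "hand": the opening, from -1 (shut) to 1 (fully open); "delta_pos": the shift along the tool's x, y, z in mm, a list of three; "yaw": the turn about the tool's z in rad. A call has 1 to 12 rows; each row is the pose to reach, as a shift and turn from the pose commanded when the call began, along the tool's axes at that moment; what a row does not reach only later rows make up. A row lasts 1/12 s, in which the tool goes at most 41.7 mm and 7.16 degrees, less where a joint would pass 70% of its speed; a pose out of reach is approached as far as the arm can. A call with a gripper value outside its range is refused whole. The fingers move at their own pace and stop on an object; the grip force is fixed at half the most. Time passes only in rows, so rows that repeat a pose let the fingers close. It gives the time, the measured TCP pose, the force, the opening and the grip force at its end, in the units of the state.
- read_state(): the state, without advancing time (a new reading comes with each control period).
- imaging.get_image(name): name is "side" or "top" or "wrist"; returns a dict with "pixels" (384x512x3 uint8, red, green, blue), "fx", "fy", "cx", "cy" (pixels), "dist" ([k1, k2, p1, p2, k3] as OpenCV has them; the pictures are not rectified), "xyz" and "rotation" of the camera in the world. Camera axes: x right, y down, z forward; pixel columns grow to the right and rows downward; lengths in mm; the calibration is good to about 2 mm. A picture is of the moment at which its call begins. There is no depth.
- workorder.job_done(): hands the job in; it is judged then, once.
Trained networks look in the newest picture that a camera, given by its name, has taken for a name from the list of things; names that differ only in an ending like _2 or _b are one class to them, and where a whole thing is asked for, a point or a joint stands for the part that bears it (a point fixed in the world has none). Each returns a list of dicts, best first, with "score" (0 to 1); they miss things now and then, are a little off and sometimes report something else, mostly with a low value. They report only what shows in the picture. A call takes as long as a camera call.
- nets.find_in(camera, query): "location" ([row, column] in pixels, amid what is visible of it).
- nets.pinpoint(camera, query): "location" ([row, column] in pixels: a listed point, or the origin of a listed thing).
The state is a dict: "clock": time; "joints": joint angles; "joint_vel": joint speeds; "joint_efforts": joint torques, N m; "position": TCP position; "ee_rot": TCP orientation; "contact_force": force on the tool from outside, world axes, zero at the start; "wrist_torque": the same for the moment, N m; "gripper_width": finger opening in mm; "grasp_force": force on a finger pad.
Only numpy, scipy, OpenCV 4.12 (cv2) and the standard library are available. Lean on these libraries where they do the work, as an engineer would, in place of code of your own. Each camera call takes 0.05 s, during which the arm holds its last target. There are 200 camera calls.

TASK

On the sloped bench rack the yellow bin is nested deep in the blue bin and clipped there, so nobody can reach the heat sinks below. Pull the yellow bin straight out of its two spring catches, give it half a turn, and set it back gently into the mouth of the blue bin, so that it rests squarely on the ledges, high instead of nested, its red-marked end now at the other end. Let go of it there; do not drop it, and leave everything else on the bench where it is.

Things in the scene. Friction and masses are not known exactly. Their poses are not given: they have to be found in the camera images.
- upper_bin: Loose yellow stack-nest bin, 0.15 to 0.31 kg, open top. Origin: centre of its underside; x across the width, y along the length, z out of its mouth. Lower body 54 (x) x 118 (y) mm, z 0 to 40 mm; above it a wider collar, to z = 68 mm. Starts nested in the blue bin, axes parallel to the blue bin's, its underside at z = 30 mm of the blue bin, the collar on the blue rim.
- upper_grip (a point): Where to grip the yellow bin: middle of its collar, at (0, 0, 61) mm of the bin, 7 mm below the rim. The collar is straight-sided, 65 (x) x 129 (y) mm, z 40 to 68 mm, walls 3 mm: grip it from outside across its 65 mm. Across each end of the collar runs a rounded rib, 40 mm long, that stands out 3.5 mm at z = 46 mm.
- upper_channel (a point): Lower end of one of the yellow bin's four channels, at (-27, 43, 0) mm of the bin. They are upright, 24 mm wide, 9.5 mm deep, open at the bottom, in both long sides of the lower body at y = +43 and y = -17 mm; between them the underside is flat.
- upper_red_end (a point): Middle of the red strip on the yellow bin's rim, at (0, 62.5, 68) mm of the yellow bin: its +y end.
- lower_bin: Blue bin fixed on a steel rack fixed to the bench (place and yaw vary). Its z axis (out of the mouth) leans 30 degrees from vertical toward its front (-x side), which faces between the robot and its right. Origin: centre of its underside, 62 mm above the bench; x up the slope across the width, y along the length. Outer 65 (x) x 129 (y) x 70 (z) mm, walls 3 mm; white card at +y on the front.
- ledge (a point): One of four ledges in the blue bin, at (-25, 43, 62) mm: flat tops, 16 mm (y) x 9.5 mm (x), of bosses on both long walls at y = +43 and -17 mm. With the yellow bin parallel, its channels slip over the bosses and it nests; turned half a turn about z its floor rests on them, origin at (0, 0, 62) mm of the blue bin, 8 mm down in the mouth with 2.5 mm of play all round.
- lower_label_end (a point): Top edge of the blue bin's +y end, at (0, 64.5, 70) mm. Steel brackets, 40 mm wide (x), 90 mm high, stand beyond both ends at y = +-80 to +-84 mm: raise the yellow bin's underside over z = 95 mm before turning it.
- catch_left (a joint): Sprung catch at the blue bin's +y end: a polished steel bar, 8 mm thick, along x at y = 70, z = 81.5 mm, just above the rib of the nested yellow bin. Slides outward, 0 (rest) to 0.007 m; preload 4.8 N, 0.6 N per mm; yields about 2 mm when the bin is pulled out along z. Both together need roughly 12 to 17 N of pull. The turned bin on its ledges does not touch it.
- catch_right (a joint): The same catch, mirrored, at the blue bin's -y end.
- mug: Mug, 89 x 125 x 99 mm, bystander; origin under its centre.
- flux_tub: Round green-lidded tub, 57 mm across, 68 mm high, bystander.
- solder_reel: Small blue and white reel, 57 mm across, 33 mm high, bystander.
- paste_jar: White round jar, 48 mm across, 50 mm high, bystander.
- side_cutter: Red-handled side cutter lying flat, 43 x 111 x 12 mm, bystander.
- cap_1: Black aerosol cap, 64 mm across, 52 mm high, bystander.

How it is judged (in metres and radians):
On the way, in this order (a step that is already met when the one before it is completed fails the run):
1. the yellow bin is pulled out of the catches, clear of the blue bin, without being turned yet (z of upper_bin in the frame of lower_bin above 0.066 m and y of upper_red_end in the frame of lower_bin above 0.045 m), for 0.05 s.
2. it is turned half a turn above the blue bin and still held (z of upper_bin in the frame of lower_bin above 0.066 m and y of upper_red_end in the frame of lower_bin below -0.045 m and contact force between the fingers and upper_bin above 0.5 N), for 0.1 s.
At the end, for the whole second after the job is handed in: The yellow bin rests on the ledges of the blue bin, turned half a turn: its origin 58.5 to 65.5 mm above the blue bin's along the blue bin's z, within 6 mm of its axis in x and in y, the two bins' z axes within 4 degrees, the red end over the blue bin's -y end; at rest and released (z of upper_bin in the frame of lower_bin between 0.0585 and 0.0655 m and x of upper_bin in the frame of lower_bin between -0.006 and 0.006 m and y of upper_bin in the frame of lower_bin between -0.006 and 0.006 m and y of upper_red_end in the frame of lower_bin below -0.045 m and angle between the z axis of upper_bin and the z axis of lower_bin, either way round below 0.07 rad and linear speed of upper_bin below 0.02 m/s and contact force between the fingers and upper_bin below 0.1 N); the robot touches nothing.
It fails at once if the yellow bin is dropped: it moves faster than 0.35 m/s with no finger on it (linear speed of upper_bin above 0.35 m/s and contact force between the fingers and upper_bin below 0.01 N).
It fails at once if the yellow bin is forced hard onto the blue one (over 60 N) (contact force between upper_bin and lower_bin above 60 N).
It fails at once if a bystander is moved by more than 20 mm (distance of any of mug, flux_tub, solder_reel, paste_jar, side_cutter, cap_1 from where it was at the start of the episode above 0.02 m).
It also fails if it takes over 45 s, if anything falls off the work surface, if the arm or the gripper's body presses on something with over 40 N, if the wrist force passes 120 N, or if a joint passes its speed limit or range.

## Working session

There is one attempt and no reset: what is moved stays moved. The work goes in short steps, Python scripts to look and compute and a tool call to move; the robot and the scene stay as the last step left them, time stands still between calls to the robot, and variables do not carry over. Pictures are saved under pics/ and viewed, at most 10 in all, crops included, and the job is handed in when it is done.

Besides the shell and the picture viewer there is one more tool, called after "Emit:" as a command line: name --argument value ..., lists and objects as JSON in quotes. apply_moves: Moves the arm, as the interface text tells. Its arguments: {"type":"object","properties":{"rows":{"type":"array"}},"required":["rows"]}

```bash
ls; mkdir -p pics; cat > h.py <<'E'
import numpy as np,cv2
from bench import read_state, imaging, workorder, nets
from scipy.spatial.transform import Rotation as R
def cam(n):
    c=imaging.get_image(n); c['K']=np.array([[c['fx'],0,c['cx']],[0,c['fy'],c['cy']],[0,0,1.]]); c['R']=np.array(c['rotation'],float)
    if c['R'].shape!=(3,3): c['R']=R.from_quat(c['R']).as_matrix()
    c['t']=np.array(c['xyz'],float); c['dist']=np.array(c['dist'],float); return c
def proj(c,P):
    P=np.atleast_2d(P).astype(float)
    rv=cv2.Rodrigues(c['R'].T)[0]; return cv2.projectPoints(P,rv,-c['R'].T@c['t'],c['K'],c['dist'])[0].reshape(-1,2)
def save(c,f,crop=None,s=1):
    im=c['pixels'][:,:,::-1]
    if crop: im=im[crop[0]:crop[1],crop[2]:crop[3]]
    cv2.imwrite(f,cv2.resize(im,None,fx=s,fy=s,interpolation=cv2.INTER_CUBIC))
E
python3 - <<'E'
from h import *
s=read_state()
for k in s: print(k,s[k])
print(R.from_quat(s['ee_rot']).as_matrix().round(3))
for n in ['side','top','wrist']:
    c=cam(n); save(c,f'pics/{n}0.png'); print(n,c['t'],c['R'].round(3).tolist(),c['fx'],c['dist'])
    for q in ['upper_grip','upper_red_end','upper_channel','lower_label_end','upper_bin','lower_bin','ledge','catch_left','catch_right']:
        print(q,[(round(d['score'],2),np.round(d['location'],1).tolist()) for d in nets.pinpoint(n,q)[:2]])
a=[cv2.imread(f'pics/{n}0.png') for n in ['side','top','wrist']]
z=np.zeros_like(a[0])
cv2.imwrite('pics/all0.png',cv2.resize(np.vstack([np.hstack(a[:2]),np.hstack([a[2],z])]),(800,600),interpolation=cv2.INTER_AREA))
E
```

```text
pics
clock 0.0
joints [-9.93437830e-01  3.85575788e-01  6.61780531e-03 -5.14343992e-04
 -1.19399345e+00 -2.58602738e-01]
joint_vel [ 0.00178302  0.00029676 -0.00022148  0.0016238   0.00085619 -0.00062965]
joint_efforts [-2.78471612e-05 -3.92292595e+01  1.88404101e+01  4.18631002e+00
 -4.62126540e-03  5.97296292e-06]
position [ 195.72430788 -593.00288191  255.2044962 ]
ee_rot [-1.58610223e-01  9.87340660e-01  1.08181221e-03 -2.18945319e-04]
contact_force [ 0.29130813 -0.41297851  0.15789594]
wrist_torque [ 0.00501526 -0.08036529  0.0229553 ]
grasp_force 0.0
gripper_width 85.29615629674244
[[-0.95  -0.313 -0.001]
 [-0.313  0.95   0.002]
 [ 0.     0.002 -1.   ]]
side [  327.7449304 -1084.4066443  1053.2062275] [[0.99, -0.102, 0.101], [-0.143, -0.63, 0.763], [-0.015, -0.77, -0.638]] 469.83351260424513 [-0.0648586  0.         0.         0.         0.       ]
upper_grip [(0.97, [173.3, 281.3])]
upper_red_end [(0.76, [169.6, 264.8])]
upper_channel [(0.71, [188.9, 272.5])]
lower_label_end [(0.58, [176.5, 262.2])]
upper_bin [(0.69, [181.3, 287.6]), (0.19, [185.5, 273.4])]
lower_bin [(0.59, [187.1, 292.8]), (0.38, [186.1, 273.2])]
ledge [(0.74, [184.4, 270.2])]Traceback (most recent call last):
  File "<stdin>", line 8, in <module>
ValueError: it knows: cap, flux_tub, ledge, lower_bin, lower_label_end, mug, paste_jar, side_cutter, solder_reel, upper_bin, upper_channel, upper_grip, upper_red_end
```

```bash
python3 - <<'E'
from h import *
for n in ['side','top','wrist']:
    c=cam(n); save(c,f'pics/{n}0.png'); print(n,c['t'],c['R'].round(3).tolist(),c['fx'],c['dist'])
    for q in ['upper_grip','upper_red_end','upper_channel','lower_label_end','upper_bin','lower_bin','ledge']:
        print(q,[(round(d['score'],2),np.round(d['location'],1).tolist()) for d in nets.pinpoint(n,q)[:2]])
a=[cv2.imread(f'pics/{n}0.png') for n in ['side','top','wrist']]
z=np.zeros_like(a[0])
cv2.imwrite('pics/all0.png',cv2.resize(np.vstack([np.hstack(a[:2]),np.hstack([a[2],z])]),(800,600),interpolation=cv2.INTER_AREA))
E
```

```text
side [  327.7449304 -1084.4066443  1053.2062275] [[0.99, -0.102, 0.101], [-0.143, -0.63, 0.763], [-0.015, -0.77, -0.638]] 469.83351260424513 [-0.0648586  0.         0.         0.         0.       ]
upper_grip [(0.62, [171.6, 284.1])]
upper_red_end [(0.68, [168.3, 265.3]), (0.67, [186.6, 274.6])]
upper_channel [(0.88, [191.1, 271.1])]
lower_label_end [(0.8, [175.3, 262.8])]
upper_bin [(0.7, [184.0, 286.8])]
lower_bin [(0.82, [184.8, 285.1])]
ledge [(0.64, [183.2, 274.5])]
top [ 219.23864029   11.20657669 1491.05729991] [[-0.002, -0.982, 0.188], [-1.0, 0.003, 0.007], [-0.008, -0.188, -0.982]] 495.18540821516655 [-0.0867894  0.         0.         0.         0.       ]
upper_grip [(0.7, [163.7, 238.1])]
upper_red_end [(0.57, [180.6, 226.5])]
upper_channel [(0.74, [178.7, 230.4]), (0.65, [182.8, 227.2])]
lower_label_end [(0.97, [183.3, 222.7])]
upper_bin [(0.78, [161.9, 229.0])]
lower_bin [(0.78, [162.7, 227.2]), (0.47, [248.6, 172.9])]
ledge [(0.78, [181.4, 230.8]), (0.64, [257.0, 331.2])]
wrist [ 126.06913335 -616.91470608  374.02377878] [[-0.313, 0.909, 0.275], [0.95, 0.299, 0.091], [0.001, 0.289, -0.957]] 326.0575680620442 [-0.0611896  0.         0.         0.         0.       ]
upper_grip []
upper_red_end []
upper_channel []
lower_label_end []
upper_bin []
lower_bin []
ledge []
```

View pics/all0.png

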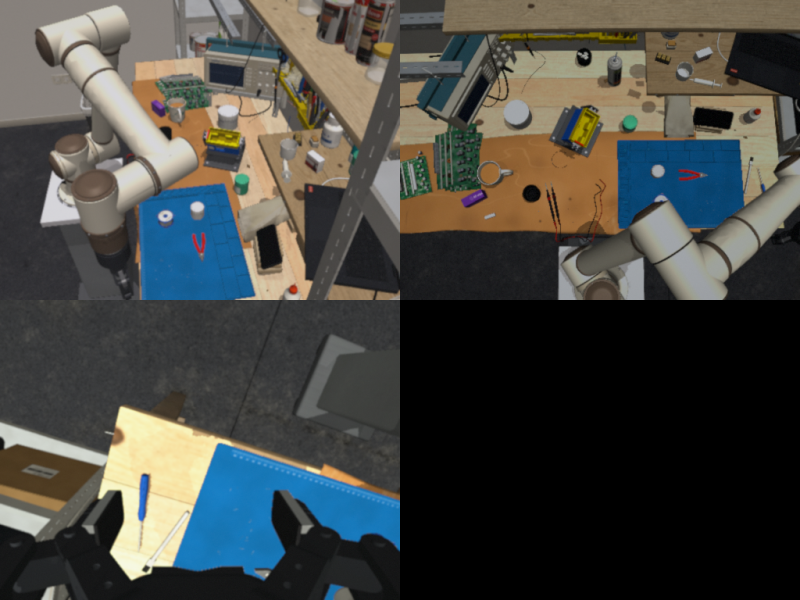

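```bash
cat >> h.py <<'E'
def Rb(yaw,tilt=np.pi/6):  # bin z leans toward -x ; x horizontal dir = yaw
    return R.from_euler('z',yaw).as_matrix()@R.from_euler('y',-tilt).as_matrix()
LP={'upper_grip':(0,0,91),'upper_red_end':(0,62.5,98),'lower_label_end':(0,64.5,70),'upper_bin':(0,0,30),'lower_bin':(0,0,0)}
def w(p,L): return np.array([p[0],p[1],62])+np.atleast_2d(L)@Rb(p[2]).T
E
cat > fit.py <<'E'
from h import *
from scipy.optimize import least_squares
obs=[]
cs={}
for n in ['side','top']:
    c=cam(n); cs[n]=c
    for q in LP:
        for i in range(2):
            d=nets.pinpoint(n,q)
            if d: obs.append((n,q,np.array(d[0]['location'])[::-1]))
def res(p):return np.concatenate([(proj(cs[n],w(p,LP[q]))[0]-o) for n,q,o in obs])
best=min((least_squares(res,[500,50,y0],loss='soft_l1',f_scale=2) for y0 in np.arange(-3,3,.6)),key=lambda r:r.cost)
p=best.x; print(p,best.cost)
for o,r in zip(obs,res(p).reshape(-1,2)): print(o[0],o[1],r.round(1))
np.save('p.npy',p)
def box(x,y,z0,z1): return np.array([(a,b,c) for c in (z0,z1) for a,b in((-x,-y),(x,-y),(x,y),(-x,y))])
out=[]
for n,cr in [('side',(130,230,240,340)),('top',(115,215,180,280))]:
    im=cs[n]['pixels'][:,:,::-1].copy(); s=4; im=cv2.resize(im[cr[0]:cr[1],cr[2]:cr[3]],None,fx=s,fy=s,interpolation=cv2.INTER_CUBIC)
    raw=im.copy()
    for B,col in ((box(32.5,64.5,70,98),(255,0,255)),):
        u=((proj(cs[n],w(p,B))-[cr[2],cr[0]]+.5)*s).astype(int)
        for i in range(4):
            for a,b in((i,(i+1)%4),(4+i,4+(i+1)%4)): cv2.line(im,tuple(u[a].tolist()),tuple(u[b].tolist()),col,1)
    out.append(np.vstack([raw[:300*1+100],im])[:,:])
cv2.imwrite('pics/fit0.png',cv2.resize(np.hstack(out),(600,600)))
print(read_state()['clock'])
E
python3 fit.py
```

```text
[594.08863546  97.02874366   1.14800604] 35.55527051283685
side upper_grip [1.1 2.9]
side upper_grip [1.1 2.9]
side upper_red_end [-0.6  0.3]
side upper_red_end [-0.6  0.3]
side lower_label_end [4.2 1. ]
side lower_label_end [4.2 1. ]
side upper_bin [-0.6 -0. ]
side upper_bin [-0.6 -0. ]
side lower_bin [ 0.8 -1.8]
side lower_bin [ 0.8 -1.8]
top upper_grip [-1.9 -0.8]
top upper_grip [-1.9 -0.8]
top upper_red_end [-0.7  1. ]
top upper_red_end [-0.7  1. ]
top lower_label_end [-0.4 -0.7]
top lower_label_end [-0.4 -0.7]
top upper_bin [0.7 1.1]
top upper_bin [0.7 1.1]
top lower_bin [0.7 2.5]
top lower_bin [0.7 2.5]
2.7
```

View pics/fit0.png

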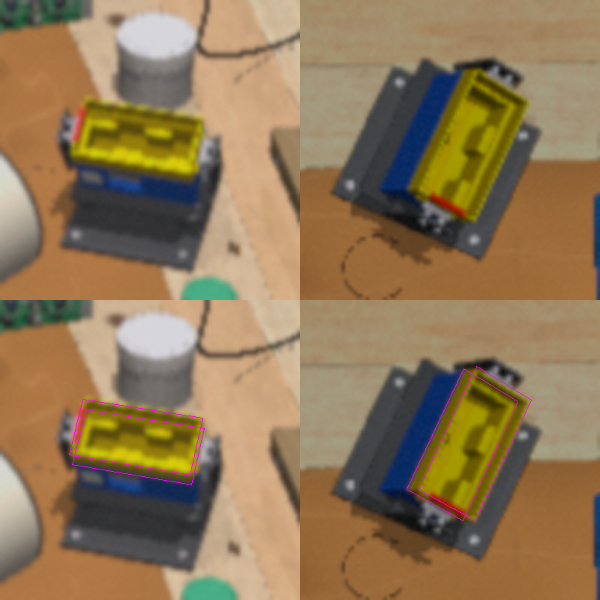

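Emit:
apply_moves --rows '[{"hand": 1,"delta_pos": [0,0,-40],"yaw": 0},{"hand": 1,"delta_pos": [0,0,-80],"yaw": 0}]'

```text
clock: 2.87
position: [195.3, -592.4, 334.3]
ee_rot: [-0.159, 0.987, 0.004, -0.001]
contact_force: [-0.6, -1.2, 1.6]
gripper_width: 85.5
grasp_force: 0.0
```

Emit:
apply_moves --rows '[{"hand": 1,"delta_pos": [0,-41,0],"yaw": 0},{"hand": 1,"delta_pos": [0,-82,0],"yaw": 0},{"hand": 1,"delta_pos": [0,-123,0],"yaw": 0},{"hand": 1,"delta_pos": [0,-164,0],"yaw": 0},{"hand": 1,"delta_pos": [0,-205,0],"yaw": 0},{"hand": 1,"delta_pos": [0,-246,0],"yaw": 0},{"hand": 1,"delta_pos": [0,-287,0],"yaw": 0},{"hand": 1,"delta_pos": [0,-328,0],"yaw": 0},{"hand": 1,"delta_pos": [0,-369,0],"yaw": 0}]'

```text
clock: 3.62
position: [284.3, -861.1, 295.9]
ee_rot: [-0.159, 0.987, 0.002, -0.003]
contact_force: [1.9, -0.9, -9.0]
gripper_width: 85.4
grasp_force: 0.0
```

```bash
python3 - <<'E'
from h import *
s=read_state();print(s['clock'],np.round(s['joints'],3),np.round(s['position']),np.linalg.norm(s['position'][:2]));print(R.from_quat(s['ee_rot']).as_matrix().round(3))
E
```

```text
3.6167 [-1.074  1.066  1.39   0.004 -1.901 -0.177] [ 284. -861.  296.] 906.7661355525224
[[-0.95  -0.314 -0.007]
 [-0.314  0.95   0.004]
 [ 0.005  0.006 -1.   ]]
```

Emit:
apply_moves --rows '[{"hand": 0,"delta_pos": [-22,33,0],"yaw": 0.06},{"hand": 0,"delta_pos": [-44,66,0],"yaw": 0.12},{"hand": 0,"delta_pos": [-66,100,0],"yaw": 0.18},{"hand": 0,"delta_pos": [-88,134,0],"yaw": 0.24},{"hand": 0,"delta_pos": [-110,167,0],"yaw": 0.3},{"hand": 0,"delta_pos": [-132,201,0],"yaw": 0.36},{"hand": 0,"delta_pos": [-154,234,0],"yaw": 0.42},{"hand": 0,"delta_pos": [-176,268,0],"yaw": 0.48},{"hand": 0,"delta_pos": [-198,301,0],"yaw": 0.54},{"hand": 0,"delta_pos": [-220,335,0],"yaw": 0.6},{"hand": 0,"delta_pos": [-242,368,0],"yaw": 0.66},{"hand": 0,"delta_pos": [-264,402,0],"yaw": 0.742}]'

```text
clock: 4.62
position: [403.1, -422.6, 306.7]
ee_rot: [0.212, 0.977, -0.012, 0.008]
contact_force: [1.2, 0.6, -0.8]
gripper_width: 43.1
grasp_force: 0.0
```

```bash
cat >> h.py <<'E'
def go(P,s=None,base=None):
    "delta in tool axes from measured pose to world point P"
    s=s or read_state(); M=R.from_quat(s['ee_rot']).as_matrix()
    y=M[:,1]; print('pos',np.round(s['position'],1),'tool y az deg',np.degrees(np.arctan2(y[1],y[0])).round(2),'joints',np.round(s['joints'],2),'clk',round(s['clock'],2),'gap',round(s['gripper_width'],1),'F',np.round(s['contact_force'],1))
    if P is not None: print('delta',(M.T@(np.array(P)-s['position'])).round(1))
E
python3 -c "
from h import *
go([586,79,335])"
```

```text
pos [ 403.1 -422.6  306.7] tool y az deg 65.54 joints [-0.52  0.27 -0.04  0.02 -1.24 -1.48] clk 4.62 gap 43.1 F [ 1.2  0.6 -0.8]
delta [ 40.3 531.6 -40.3]
```

Emit:
apply_moves --rows '[{"hand": -0.3,"delta_pos": [3,40,-3],"yaw": 0},{"hand": -0.3,"delta_pos": [6,80,-6],"yaw": 0},{"hand": -0.3,"delta_pos": [9,120,-9],"yaw": 0},{"hand": -0.3,"delta_pos": [12,160,-12],"yaw": 0},{"hand": -0.3,"delta_pos": [15,200,-15],"yaw": 0},{"hand": -0.3,"delta_pos": [18,240,-18],"yaw": 0},{"hand": -0.3,"delta_pos": [21,280,-20],"yaw": 0},{"hand": -0.3,"delta_pos": [24,320,-20],"yaw": 0},{"hand": -0.3,"delta_pos": [27,360,-20],"yaw": 0},{"hand": -0.3,"delta_pos": [30,400,-20],"yaw": 0},{"hand": -0.3,"delta_pos": [32,440,-20],"yaw": 0},{"hand": -0.3,"delta_pos": [34,480,-20],"yaw": 0}]'

```text
clock: 5.62
position: [569.3, 30.2, 316.5]
ee_rot: [0.21, 0.978, -0.01, 0.008]
contact_force: [0.9, -1.0, -0.6]
gripper_width: 30.1
grasp_force: 0.0
```

Emit:
apply_moves --rows '[{"hand": -0.3,"delta_pos": [0,20,0],"yaw": 0},{"hand": -0.3,"delta_pos": [0,20,0],"yaw": 0},{"hand": -0.3,"delta_pos": [0,20,0],"yaw": 0}]'

```text
clock: 5.87
position: [577.2, 47.4, 314.9]
ee_rot: [0.209, 0.978, -0.011, 0.007]
contact_force: [0.1, -0.5, -0.3]
gripper_width: 30.2
grasp_force: 0.0
```

```bash
cat > wr.py <<'E'
import sys
from h import *
go([586.1,79.2,179]); p=np.load('p.npy')
c=cam('wrist')
def ln(im,A,B,col):
    u=proj(c,np.vstack([A,B])); cv2.line(im,*[tuple((v*1.5).astype(int).tolist()) for v in u],col,1)
im=cv2.resize(c['pixels'][:,:,::-1],None,fx=1.5,fy=1.5)
for a,b in (((29.5,-61.5,98),(29.5,61.5,98)),((-29.5,-61.5,98),(-29.5,61.5,98)),((32.5,-64.5,98),(32.5,64.5,98)),((-32.5,-64.5,98),(32.5,-64.5,98)),((-32.5,64.5,98),(32.5,64.5,98)),((-32.5,-64.5,98),(-32.5,64.5,98))): ln(im,w(p,a),w(p,b),(255,0,255))
cv2.imwrite(sys.argv[1],im)
for q in LP:
    d=nets.pinpoint('wrist',q); print(q,[(round(x['score'],2),np.round(x['location'][::-1],1).tolist()) for x in d[:1]],proj(c,w(p,LP[q])).round(1))
E
python3 wr.py pics/w1.png
```

```text
pos [577.2  47.4 314.9] tool y az deg 65.86 joints [ 0.37  0.27 -0.03  0.03 -1.28 -2.37] clk 5.87 gap 30.2 F [ 0.1 -0.5 -0.3]
delta [  7.4  35.2 135.2]
upper_grip [(0.9, [262.5, 158.8])] [[263.5 163.5]]
upper_red_end [(0.58, [257.4, 91.3])] [[260.2  93. ]]
lower_label_end [(0.58, [273.3, 89.9])] [[275.5  90. ]]
upper_bin [(0.79, [288.7, 149.4])] [[291.3 152. ]]
lower_bin [(0.94, [303.4, 147.2])] [[302.3 147.4]]
```

View pics/w1.png

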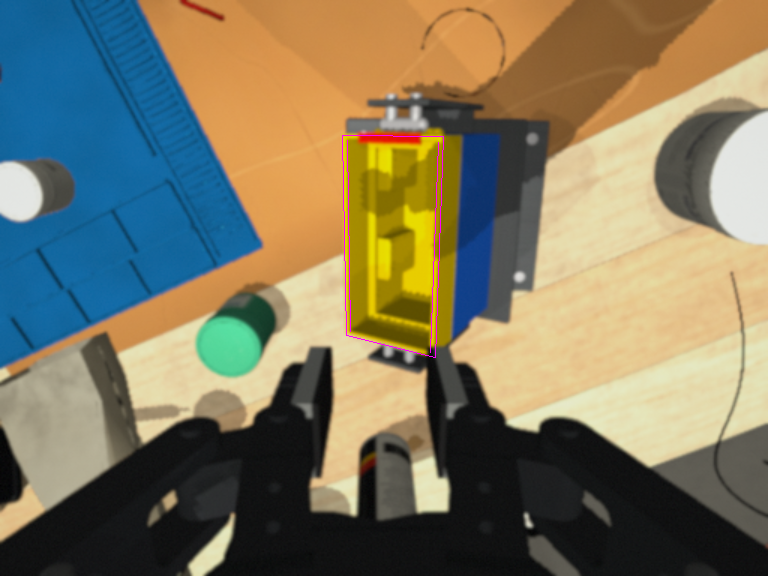

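```bash
python3 - <<'E'
from h import *
c=cam('side'); t=cam('top')
a=cv2.resize(c['pixels'][:,:,::-1],None,fx=1,fy=1); b=t['pixels'][:,:,::-1].copy()
a=a.copy()
for z,col in ((0,(0,0,255)),(300,(255,0,255)),(500,(0,255,0))):
    for r in (700,800,900,1000):
        P=np.array([.41*r,.912*r,z])
        for cc,im in ((c,a),(t,b)):
            u=proj(cc,P)[0]
            if 0<u[0]<512 and 0<u[1]<384: cv2.circle(im,tuple(u.astype(int).tolist()),3,col,-1)
            print(z,r,u.round())
cv2.imwrite('pics/left.png',np.vstack([a[:300],b[:300]]))
def ray(cc,u,z):
    d=cv2.undistortPoints(np.array([[u]],float),cc['K'],cc['dist'])[0,0]; d=cc['R']@[d[0],d[1],1]; return (cc['t']+d*(z-cc['t'][2])/d[2]).round()
print(ray(c,(173,83),0),ray(c,(26,154),-800))
E
```

```text
0 700 [191. 125.]
0 700 [ 47. 267.]
0 800 [199. 113.]
0 800 [ 19. 254.]
0 900 [207. 102.]
0 900 [ -8. 240.]
0 1000 [215.  92.]
0 1000 [-34. 227.]
300 700 [183.  58.]
300 700 [ -2. 261.]
300 800 [193.  48.]
300 800 [-35. 245.]
300 900 [202.  39.]
300 900 [-67. 228.]
300 1000 [210.  30.]
300 1000 [-98. 212.]
500 700 [177.   6.]
500 700 [-49. 255.]
500 800 [188.  -2.]
500 800 [-87. 235.]
500 900 [197. -10.]
500 900 [-123.  216.]
500 1000 [206. -18.]
500 1000 [-157.  197.]
[ 216. 1043.    0.] [-905. 1769. -800.]
```

View pics/left.png

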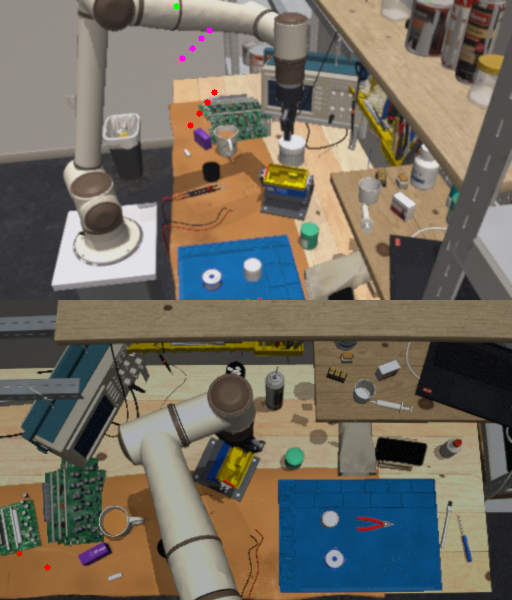

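Emit:
apply_moves --rows '[{"hand": -0.3,"delta_pos": [28,29,-4],"yaw": -0.12},{"hand": -0.3,"delta_pos": [56,58,-8],"yaw": -0.24},{"hand": -0.3,"delta_pos": [84,87,-12],"yaw": -0.36},{"hand": -0.3,"delta_pos": [112,116,-16],"yaw": -0.48},{"hand": -0.3,"delta_pos": [140,145,-20],"yaw": -0.6},{"hand": -0.3,"delta_pos": [168,174,-24],"yaw": -0.72},{"hand": -0.3,"delta_pos": [196,203,-28],"yaw": -0.84},{"hand": -0.3,"delta_pos": [224,232,-32],"yaw": -0.96},{"hand": -0.3,"delta_pos": [252,261,-36],"yaw": -1.08},{"hand": -0.3,"delta_pos": [280,290,-40],"yaw": -1.2},{"hand": -0.3,"delta_pos": [308,319,-44],"yaw": -1.32},{"hand": -0.3,"delta_pos": [336,348,-48],"yaw": -1.44}]'

```text
clock: 7.27
position: [412.0, 503.7, 349.8]
ee_rot: [-0.489, 0.872, -0.013, -0.003]
contact_force: [0.5, 0.2, 0.0]
gripper_width: 29.7
grasp_force: 0.0
```

```bash
cat >> h.py <<'E'
def tilt(s=None):
    s=s or read_state(); M=R.from_quat(s['ee_rot']).as_matrix(); z=M[:,2]; print('tool z tilt deg',np.degrees(np.arccos(-z[2])).round(2),'toward az',np.degrees(np.arctan2(z[1],z[0])).round(1)); return M
E
python3 -c "
from h import *
M=tilt();go([350,775,375]);print(M.T@np.array([.41,.912,0]))"
```

```text
tool z tilt deg 1.49 toward az -74.4
pos [412.  503.7 349.8] tool y az deg 148.58 joints [ 1.14  0.4   0.25  0.02 -1.44 -1.69] clk 7.27 gap 29.7 F [0.5 0.2 0. ]
delta [-198.7  193.8  -32.4]
[-0.99182092  0.12545596 -0.01990122]
```

Emit:
apply_moves --rows '[{"hand": -0.3,"delta_pos": [-29,29,-4],"yaw": -0.12},{"hand": -0.3,"delta_pos": [-58,58,-8],"yaw": -0.24},{"hand": -0.3,"delta_pos": [-87,87,-12],"yaw": -0.36},{"hand": -0.3,"delta_pos": [-116,116,-16],"yaw": -0.48},{"hand": -0.3,"delta_pos": [-145,145,-20],"yaw": -0.6},{"hand": -0.3,"delta_pos": [-174,174,-24],"yaw": -0.72},{"hand": -0.3,"delta_pos": [-1174,300,-24],"yaw": -0.84},{"hand": -0.3,"delta_pos": [-1174,300,-24],"yaw": -0.96},{"hand": -0.3,"delta_pos": [-1174,300,-24],"yaw": -1.08},{"hand": -0.3,"delta_pos": [-1174,300,-24],"yaw": -1.2},{"hand": -0.3,"delta_pos": [-1174,300,-24],"yaw": -1.32},{"hand": -0.3,"delta_pos": [-1174,300,-24],"yaw": -1.44}]'

```text
clock: 8.27
position: [391.8, 823.8, 300.8]
ee_rot: [0.93, -0.368, 0.01, -0.009]
contact_force: [0.6, -0.1, 0.4]
gripper_width: 29.8
grasp_force: 0.0
```

```bash
python3 -c "
from h import *
M=tilt();go([350,775,375]);print(M.T@np.array([.41,.912,0]))"
```

```text
tool z tilt deg 1.52 toward az 19.0
pos [391.8 823.8 300.8] tool y az deg -133.2 joints [ 1.31  1.07  1.41  0.02 -1.89 -0.49] clk 8.27 gap 29.8 F [ 0.6 -0.1  0.4]
delta [  3.9  62.4 -75.7]
[-0.32567951 -0.94522209  0.01822238]
```

Emit:
apply_moves --rows '[{"hand": -0.3,"delta_pos": [-326,-945,0],"yaw": -0.1},{"hand": -0.3,"delta_pos": [-326,-945,0],"yaw": -0.2},{"hand": -0.3,"delta_pos": [-326,-945,0],"yaw": -0.33},{"hand": -0.3,"delta_pos": [-326,-945,0],"yaw": -0.33},{"hand": -0.3,"delta_pos": [-326,-945,0],"yaw": -0.33},{"hand": -0.3,"delta_pos": [-326,-945,0],"yaw": -0.33}]'

```text
clock: 8.77
position: [405.4, 858.7, 231.4]
ee_rot: [0.976, -0.214, 0.015, -0.022]
contact_force: [0.5, 0.4, -0.2]
gripper_width: 30.1
grasp_force: 0.0
```

```bash
python3 -c "
from h import *
M=tilt();go([350,775,375]);print(M.T@np.array([.41,.912,0]))"
```

```text
tool z tilt deg 3.12 toward az 43.0
pos [405.4 858.7 231.4] tool y az deg -114.73 joints [ 1.31  1.15  1.41  0.03 -1.78 -0.16] clk 8.77 gap 30.1 F [ 0.5  0.4 -0.2]
delta [ -12.2   91.9 -148.7]
[-0.01018007 -0.9986137   0.05011026]
```

Emit:
apply_moves --rows '[{"hand": -0.3,"delta_pos": [-56,-998,-150],"yaw": 0},{"hand": -0.3,"delta_pos": [-56,-998,-150],"yaw": 0},{"hand": -0.3,"delta_pos": [-56,-998,-150],"yaw": 0},{"hand": -0.3,"delta_pos": [-56,-998,-150],"yaw": 0},{"hand": -0.3,"delta_pos": [-56,-998,-150],"yaw": 0},{"hand": -0.3,"delta_pos": [-56,-998,-150],"yaw": 0},{"hand": -0.3,"delta_pos": [-56,-998,-150],"yaw": 0},{"hand": -0.3,"delta_pos": [-56,-998,-150],"yaw": 0}]'

```text
clock: 9.43
position: [398.7, 883.9, 199.7]
ee_rot: [0.976, -0.213, 0.02, -0.038]
contact_force: [-0.3, 0.0, 0.6]
gripper_width: 30.1
grasp_force: 0.0
```

```bash
python3 -c "
from h import *
M=tilt();go([350,775,375]);print(M.T@np.array([.366,.93,0]))"
```

```text
tool z tilt deg 4.9 toward az 50.4
pos [398.7 883.9 199.7] tool y az deg -114.54 joints [ 1.32  1.19  1.41  0.04 -1.71 -0.17] clk 9.43 gap 30.1 F [-0.3  0.   0.6]
delta [   5.   104.4 -184.5]
[-0.05507109 -0.99460697  0.08111815]
```

Emit:
apply_moves --rows '[{"hand": -0.3,"delta_pos": [-55,-990,-70],"yaw": 0},{"hand": -0.3,"delta_pos": [-55,-990,-70],"yaw": 0}]'

```text
clock: 9.6
position: [400.3, 896.4, 190.8]
ee_rot: [0.975, -0.212, 0.024, -0.054]
contact_force: [0.2, -0.8, 0.2]
gripper_width: 29.8
grasp_force: 0.0
```

Emit:
apply_moves --rows '[{"hand": -0.3,"delta_pos": [-55,-990,-40],"yaw": 0},{"hand": -0.3,"delta_pos": [-55,-990,-40],"yaw": 0}]'

```text
clock: 9.77
position: [401.7, 908.2, 181.0]
ee_rot: [0.975, -0.212, 0.027, -0.068]
contact_force: [0.4, -0.9, -0.4]
gripper_width: 29.9
grasp_force: 0.0
```

```bash
python3 -c "
from h import *
M=tilt();go([350,775,375]);print(M.T@np.array([.366,.93,0]))"
```

```text
tool z tilt deg 8.39 toward az 55.7
pos [401.7 908.2 181. ] tool y az deg -114.44 joints [ 1.33  1.21  1.41  0.05 -1.63 -0.18] clk 9.77 gap 29.9 F [ 0.4 -0.9 -0.4]
delta [  13.4  113.3 -212.2]
[-0.05523636 -0.98773234  0.14209073]
```

Emit:
apply_moves --rows '[{"hand": -0.3,"delta_pos": [-300,-1000,-140],"yaw": 0},{"hand": -0.3,"delta_pos": [-300,-1000,-140],"yaw": 0}]'

```text
clock: 9.93
position: [385.8, 923.7, 181.1]
ee_rot: [0.973, -0.212, 0.031, -0.082]
contact_force: [-0.0, -0.5, -0.2]
gripper_width: 29.7
grasp_force: 0.0
```

Emit:
apply_moves --rows '[{"hand": -0.3,"delta_pos": [-300,-1000,-100],"yaw": 0},{"hand": -0.3,"delta_pos": [-300,-1000,-100],"yaw": 0}]'

```text
clock: 10.1
position: [369.3, 939.8, 182.5]
ee_rot: [0.972, -0.211, 0.034, -0.097]
contact_force: [-0.1, -0.4, -0.6]
gripper_width: 29.9
grasp_force: 0.0
```

Emit:
apply_moves --rows '[{"hand": -0.3,"delta_pos": [-200,-1000,-70],"yaw": 0},{"hand": -0.3,"delta_pos": [-200,-1000,-70],"yaw": 0}]'

```text
clock: 10.27
position: [361.5, 952.0, 182.9]
ee_rot: [0.971, -0.21, 0.037, -0.112]
contact_force: [-0.7, -0.4, -0.0]
gripper_width: 29.7
grasp_force: 0.0
```

```bash
python3 -c "
from h import *
M=tilt();go([350,775,375]);print(M.T@np.array([.366,.93,0]))"
```

```text
tool z tilt deg 13.59 toward az 59.5
pos [361.5 952.  182.9] tool y az deg -114.25 joints [ 1.39  1.22  1.41  0.08 -1.54 -0.24] clk 10.27 gap 29.7 F [-0.7 -0.4 -0. ]
delta [  67.9  116.7 -223.9]
[-0.05415581 -0.97064674  0.23187941]
```

Emit:
apply_moves --rows '[{"hand": -0.3,"delta_pos": [-400,-1000,-50],"yaw": 0},{"hand": -0.3,"delta_pos": [-400,-1000,-50],"yaw": 0}]'

```text
clock: 10.43
position: [342.9, 967.6, 183.5]
ee_rot: [0.969, -0.21, 0.04, -0.127]
contact_force: [0.3, -0.4, -0.4]
gripper_width: 29.7
grasp_force: 0.0
```

Emit:
apply_moves --rows '[{"hand": -0.3,"delta_pos": [-400,-1000,-15],"yaw": 0},{"hand": -0.3,"delta_pos": [-400,-1000,-15],"yaw": 0}]'

```text
clock: 10.6
position: [323.4, 983.1, 183.7]
ee_rot: [0.967, -0.209, 0.042, -0.142]
contact_force: [-0.5, 0.4, -0.2]
gripper_width: 29.8
grasp_force: 0.0
```

Emit:
apply_moves --rows '[{"hand": -0.3,"delta_pos": [-400,-1000,20],"yaw": 0},{"hand": -0.3,"delta_pos": [-400,-1000,20],"yaw": 0}]'

```text
clock: 10.77
position: [306.2, 997.5, 183.6]
ee_rot: [0.965, -0.208, 0.044, -0.156]
contact_force: [1.4, -0.9, -0.5]
gripper_width: 29.8
grasp_force: 0.0
```

Emit:
apply_moves --rows '[{"hand": -0.3,"delta_pos": [-300,-1000,60],"yaw": 0},{"hand": -0.3,"delta_pos": [-300,-1000,60],"yaw": 0}]'

```text
clock: 10.93
position: [296.8, 1009.4, 183.3]
ee_rot: [0.962, -0.207, 0.046, -0.172]
contact_force: [-0.1, -0.1, 0.1]
gripper_width: 29.9
grasp_force: 0.0
```

```bash
python3 -c "
from h import *
M=tilt();go([350,775,375]);print(M.T@np.array([.366,.93,0]))
z=M[:,2];print(z,-Rb(np.load('p.npy')[2])[:,2])"
```

```text
tool z tilt deg 20.45 toward az 62.9
pos [ 296.8 1009.4  183.3] tool y az deg -114.09 joints [ 1.47  1.24  1.41  0.13 -1.41 -0.32] clk 10.93 gap 29.9 F [-0.1 -0.1  0.1]
delta [ 148.8  113.3 -244. ]
[-0.05200032 -0.9356033   0.34756068]
[ 0.15936287  0.31100416 -0.93695245] [ 0.20515332  0.45597381 -0.8660254 ]
```

Emit:
apply_moves --rows '[{"hand": -0.3,"delta_pos": [-400,-1000,80],"yaw": 0},{"hand": -0.3,"delta_pos": [-400,-1000,80],"yaw": 0}]'

```text
clock: 11.1
position: [282.6, 1022.1, 183.8]
ee_rot: [0.959, -0.207, 0.048, -0.186]
contact_force: [0.3, 0.9, 0.1]
gripper_width: 30.1
grasp_force: 0.0
```

Emit:
apply_moves --rows '[{"hand": -0.3,"delta_pos": [-400,-1000,110],"yaw": 0},{"hand": -0.3,"delta_pos": [-400,-1000,110],"yaw": 0}]'

```text
clock: 11.27
position: [268.1, 1034.5, 184.5]
ee_rot: [0.957, -0.205, 0.049, -0.201]
contact_force: [0.4, 0.2, 0.3]
gripper_width: 29.8
grasp_force: 0.0
```

Emit:
apply_moves --rows '[{"hand": -0.3,"delta_pos": [-300,-1000,140],"yaw": 0},{"hand": -0.3,"delta_pos": [-300,-1000,140],"yaw": 0}]'

```text
clock: 11.43
position: [261.4, 1044.7, 185.8]
ee_rot: [0.954, -0.204, 0.05, -0.216]
contact_force: [-0.0, 0.5, 0.6]
gripper_width: 29.8
grasp_force: 0.0
```

Emit:
apply_moves --rows '[{"hand": -0.3,"delta_pos": [-300,-1000,170],"yaw": 0},{"hand": -0.3,"delta_pos": [-300,-1000,170],"yaw": 0}]'

```text
clock: 11.6
position: [256.3, 1054.3, 187.7]
ee_rot: [0.95, -0.203, 0.051, -0.231]
contact_force: [0.3, 0.5, 0.2]
gripper_width: 30.0
grasp_force: 0.0
```

```bash
python3 -c "
from h import *
M=tilt();go([350,775,375])
z=M[:,2];print(z,-Rb(np.load('p.npy')[2])[:,2])"
```

```text
tool z tilt deg 27.4 toward az 65.5
pos [ 256.3 1054.3  187.7] tool y az deg -114.06 joints [ 1.52  1.25  1.41  0.18 -1.28 -0.38] clk 11.6 gap 30.0 F [0.3 0.5 0.2]
delta [ 200.4  106.3 -265.4]
[ 0.19087491  0.41882871 -0.88777772] [ 0.20515332  0.45597381 -0.8660254 ]
```

Emit:
apply_moves --rows '[{"hand": 0,"delta_pos": [-250,-1000,190],"yaw": 0},{"hand": 0,"delta_pos": [-250,-1000,190],"yaw": 0}]'

```text
clock: 11.77
position: [254.2, 1062.7, 190.4]
ee_rot: [0.947, -0.202, 0.052, -0.246]
contact_force: [0.3, -0.4, 0.1]
gripper_width: 43.1
grasp_force: 0.0
```

```bash
cat >> h.py <<'E'
def info(P_blue):
    s=read_state(); p=np.load('p.npy'); M=R.from_quat(s['ee_rot']).as_matrix(); B=Rb(p[2]); tilt(s)
    b=B.T@(s['position']-np.array([p[0],p[1],62])); 
    print('clk',round(s['clock'],2),'TCP in blue',b.round(1),'joints',np.round(s['joints'],2),'gap',round(s['gripper_width'],1),'gf',round(s['grasp_force'],1),'F',(B.T@s['contact_force']).round(1))
    print('tool in blue\n',(B.T@M).round(3)); 
    if P_blue is not None: print('tool delta',(M.T@B@(np.array(P_blue)-b)).round(1))
E
python3 -c "
from h import *
info([0,0,185])"
```

```text
tool z tilt deg 29.13 toward az 66.0
clk 11.77 TCP in blue [ 706.1  706.1 -259.4] joints [ 1.52  1.26  1.41  0.19 -1.25 -0.39] gap 43.1 gf 0.0 F [-0.1 -0.5  0.2]
tool in blue
 [[ 0.003 -1.    -0.015]
 [-1.    -0.003  0.002]
 [-0.002  0.015 -1.   ]]
tool delta [ 703.2  714.7 -435.2]
```

Emit:
apply_moves --rows '[{"hand": 1,"delta_pos": [20,16,-22],"yaw": 0},{"hand": 1,"delta_pos": [44,38,-48],"yaw": 0},{"hand": 1,"delta_pos": [70,62,-74],"yaw": 0},{"hand": 1,"delta_pos": [96,88,-96],"yaw": 0},{"hand": 1,"delta_pos": [122,114,-115],"yaw": 0},{"hand": 1,"delta_pos": [149,140,-132],"yaw": 0},{"hand": 1,"delta_pos": [176,166,-149],"yaw": 0},{"hand": 1,"delta_pos": [203,192,-166],"yaw": 0},{"hand": 1,"delta_pos": [230,218,-183],"yaw": 0},{"hand": 1,"delta_pos": [257,244,-200],"yaw": 0},{"hand": 1,"delta_pos": [284,270,-216],"yaw": 0},{"hand": 1,"delta_pos": [311,296,-232],"yaw": 0}]'

```text
clock: 12.77
position: [372.9, 641.8, 247.6]
ee_rot: [0.947, -0.202, 0.052, -0.246]
contact_force: [0.8, 0.5, 0.8]
gripper_width: 85.3
grasp_force: 0.0
```

```bash
python3 -c "
from h import *
info([0,0,185]);go(None)"
```

```text
tool z tilt deg 29.17 toward az 66.0
clk 12.77 TCP in blue [444.5 425.2 -42.3] joints [ 1.28  0.39 -0.14  0.13 -0.54 -0.22] gap 85.3 gf 0.0 F [ 1.1 -0.5  0.3]
tool in blue
 [[ 0.002 -1.    -0.015]
 [-1.    -0.002  0.002]
 [-0.002  0.015 -1.   ]]
tool delta [ 423.7  448.8 -221.7]
pos [372.9 641.8 247.6] tool y az deg -114.07 joints [ 1.28  0.39 -0.14  0.13 -0.54 -0.22] clk 12.77 gap 85.3 F [0.8 0.5 0.8]
```

Emit:
apply_moves --rows '[{"hand": 1,"delta_pos": [26,28,-14],"yaw": 0},{"hand": 1,"delta_pos": [52,56,-28],"yaw": 0},{"hand": 1,"delta_pos": [78,84,-42],"yaw": 0},{"hand": 1,"delta_pos": [104,112,-56],"yaw": 0},{"hand": 1,"delta_pos": [130,140,-70],"yaw": 0},{"hand": 1,"delta_pos": [156,168,-84],"yaw": 0},{"hand": 1,"delta_pos": [182,196,-98],"yaw": 0},{"hand": 1,"delta_pos": [208,224,-112],"yaw": 0},{"hand": 1,"delta_pos": [234,252,-126],"yaw": 0},{"hand": 1,"delta_pos": [260,280,-140],"yaw": 0},{"hand": 1,"delta_pos": [286,308,-154],"yaw": 0},{"hand": 1,"delta_pos": [312,336,-168],"yaw": 0}]'

```text
clock: 13.77
position: [504.6, 173.1, 230.5]
ee_rot: [0.946, -0.201, 0.052, -0.247]
contact_force: [0.8, 0.9, -0.7]
gripper_width: 85.4
grasp_force: 0.0
```

```bash
python3 -c "
from h import *
info([0,0,185]);go(None)"
```

```text
tool z tilt deg 29.28 toward az 66.1
clk 13.77 TCP in blue [112.5 112.8 129.6] joints [ 0.43  0.15 -0.3  -0.48 -0.78  1.01] gap 85.4 gf 0.0 F [ 0.7 -0.4 -1.2]
tool in blue
 [[ 0.004 -1.    -0.013]
 [-1.    -0.004  0.003]
 [-0.003  0.013 -1.   ]]
tool delta [112.2 113.6 -54.2]
pos [504.6 173.1 230.5] tool y az deg -113.99 joints [ 0.43  0.15 -0.3  -0.48 -0.78  1.01] clk 13.77 gap 85.4 F [ 0.8  0.9 -0.7]
```

Emit:
apply_moves --rows '[{"hand": 1,"delta_pos": [25,25,-15],"yaw": 0},{"hand": 1,"delta_pos": [48,48,-27],"yaw": 0},{"hand": 1,"delta_pos": [70,70,-37],"yaw": 0},{"hand": 1,"delta_pos": [85,86,-40],"yaw": 0},{"hand": 1,"delta_pos": [85,86,-40],"yaw": 0},{"hand": 1,"delta_pos": [85,86,-40],"yaw": 0}]'

```text
clock: 14.27
position: [543.8, 52.6, 222.2]
ee_rot: [0.946, -0.203, 0.052, -0.247]
contact_force: [-0.3, 0.2, -0.2]
gripper_width: 85.3
grasp_force: 0.0
```

```bash
python3 -c "
from h import *
info([0,0,95])"; python3 wr.py pics/w2.png
```

```text
tool z tilt deg 29.18 toward az 66.1
clk 14.27 TCP in blue [ 27.2  27.6 169.3] joints [ 0.14  0.23 -0.2  -0.54 -0.93  1.29] gap 85.3 gf 0.0 F [-0.   0.4 -0.2]
tool in blue
 [[-0.    -1.    -0.014]
 [-1.     0.     0.002]
 [-0.002  0.014 -1.   ]]
tool delta [27.8 26.1 74.6]
pos [543.8  52.6 222.2] tool y az deg -114.23 joints [ 0.14  0.23 -0.2  -0.54 -0.93  1.29] clk 14.27 gap 85.3 F [-0.3  0.2 -0.2]
delta [ 27.8 -15.2  57.9]
upper_grip [(0.75, [295.3, 168.8])] [[294.8 166.7]]
upper_red_end [(0.88, [290.7, 264.0])] [[292.6 262.2]]
lower_label_end [(0.71, [313.2, 204.6])] [[287.6 245.3]]
upper_bin [(0.83, [287.7, 148.1])] [[284.3 149.1]]
lower_bin [(0.52, [285.5, 148.6])] [[280.7 143. ]]
```

View pics/w2.png

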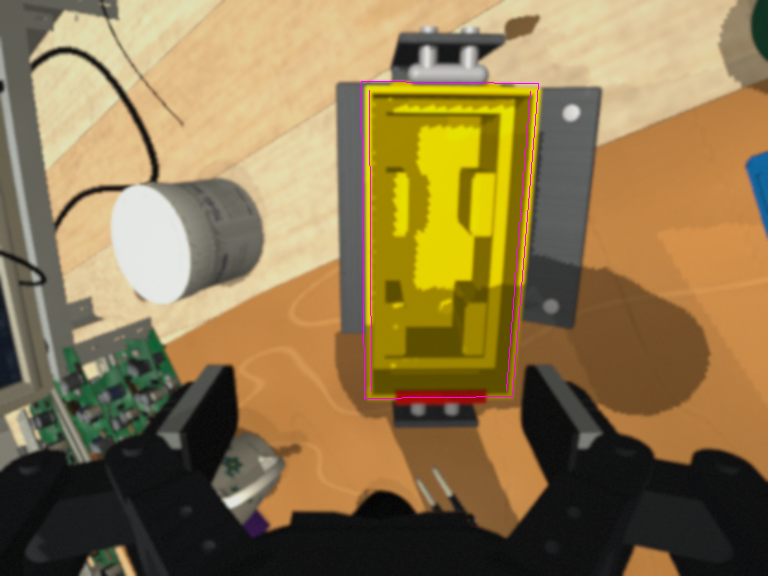

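Emit:
apply_moves --rows '[{"hand": 1,"delta_pos": [14,13,10],"yaw": 0},{"hand": 1,"delta_pos": [28,26,20],"yaw": 0},{"hand": 1,"delta_pos": [28,26,35],"yaw": 0},{"hand": 1,"delta_pos": [28,26,50],"yaw": 0},{"hand": 1,"delta_pos": [28,26,50],"yaw": 0},{"hand": 1,"delta_pos": [28,26,50],"yaw": 0},{"hand": 1,"delta_pos": [28,26,50],"yaw": 0}]'

```text
clock: 15.15
position: [570.3, 44.3, 166.8]
ee_rot: [0.947, -0.201, 0.053, -0.247]
contact_force: [0.5, -0.1, -0.2]
gripper_width: 86.1
grasp_force: 0.0
```

```bash
python3 -c "
from h import *
info([0,0,95])"
```

```text
tool z tilt deg 29.2 toward az 66.0
clk 15.15 TCP in blue [  2.3   0.  119.7] joints [ 0.11  0.33 -0.19 -0.59 -0.86  1.39] gap 86.1 gf 0.0 F [-0.  -0.4 -0.2]
tool in blue
 [[ 0.004 -1.    -0.014]
 [-1.    -0.004  0.002]
 [-0.002  0.014 -1.   ]]
tool delta [ 0.1  2.  24.7]
```

Emit:
apply_moves --rows '[{"hand": 1,"delta_pos": [0,2,10],"yaw": 0},{"hand": 1,"delta_pos": [0,2,20],"yaw": 0},{"hand": 1,"delta_pos": [0,2,25],"yaw": 0},{"hand": 1,"delta_pos": [0,2,25],"yaw": 0},{"hand": 0.62,"delta_pos": [0,2,25],"yaw": 0},{"hand": 0.58,"delta_pos": [0,2,25],"yaw": 0},{"hand": 0.58,"delta_pos": [0,2,25],"yaw": 0}]'

```text
clock: 15.73
position: [574.5, 53.5, 143.4]
ee_rot: [0.947, -0.201, 0.052, -0.247]
contact_force: [-0.6, -0.1, -0.1]
gripper_width: 67.6
grasp_force: 0.0
```

```bash
python3 -c "
from h import *
info([0,0,95])"
```

```text
tool z tilt deg 29.2 toward az 66.0
clk 15.73 TCP in blue [-0.7 -0.  94.4] joints [ 0.12  0.37 -0.2  -0.61 -0.82  1.42] gap 67.6 gf 0.0 F [-0.3  0.5  0.1]
tool in blue
 [[ 0.003 -1.    -0.014]
 [-1.    -0.003  0.002]
 [-0.002  0.014 -1.   ]]
tool delta [-0.  -0.6 -0.6]
```

Emit:
apply_moves --rows '[{"hand": 0.45,"delta_pos": [0,0,0],"yaw": 0},{"hand": 0.2,"delta_pos": [0,0,0],"yaw": 0},{"hand": -0.5,"delta_pos": [0,0,0],"yaw": 0},{"hand": -1,"delta_pos": [0,0,0],"yaw": 0}]'

```text
clock: 16.07
position: [574.6, 53.2, 143.9]
ee_rot: [0.947, -0.201, 0.053, -0.247]
contact_force: [-2.4, -3.2, 5.3]
gripper_width: 63.8
grasp_force: 66.8
```

```bash
python3 -c "
from h import *
info([0,0,95])"
```

```text
tool z tilt deg 29.21 toward az 65.9
clk 16.07 TCP in blue [-0.6 -0.2 94.9] joints [ 0.12  0.37 -0.2  -0.61 -0.82  1.42] gap 63.8 gf 66.8 F [-0.7  0.9  6.5]
tool in blue
 [[ 0.003 -1.    -0.014]
 [-1.    -0.003  0.001]
 [-0.002  0.014 -1.   ]]
tool delta [-0.2 -0.6 -0.1]
```

Emit:
apply_moves --rows '[{"hand": -1,"delta_pos": [0,0,-4],"yaw": 0},{"hand": -1,"delta_pos": [0,0,-8],"yaw": 0},{"hand": -1,"delta_pos": [0,0,-12],"yaw": 0},{"hand": -1,"delta_pos": [0,0,-16],"yaw": 0},{"hand": -1,"delta_pos": [0,0,-22],"yaw": 0},{"hand": -1,"delta_pos": [0,1,-30],"yaw": 0},{"hand": -1,"delta_pos": [0,1,-40],"yaw": 0},{"hand": -1,"delta_pos": [0,1,-52],"yaw": 0},{"hand": -1,"delta_pos": [0,1,-64],"yaw": 0},{"hand": -1,"delta_pos": [0,1,-78],"yaw": 0},{"hand": -1,"delta_pos": [0,1,-90],"yaw": 0},{"hand": -1,"delta_pos": [0,1,-95],"yaw": 0}]'

```text
clock: 17.07
position: [555.6, 9.3, 228.4]
ee_rot: [0.946, -0.201, 0.054, -0.247]
contact_force: [-0.4, -0.2, -1.0]
gripper_width: 63.7
grasp_force: 71.8
```

```bash
cat > ck.py <<'E'
import sys
from h import *
info([0,0,float(sys.argv[1])])
c=cam('wrist'); cv2.imwrite(sys.argv[2],cv2.resize(c['pixels'][:,:,::-1],None,fx=1.5,fy=1.5))
for q in ('upper_grip','upper_red_end','upper_bin'):
    d=nets.pinpoint('wrist',q); print(q,[(round(x['score'],2),np.round(x['location'][::-1],1).tolist()) for x in d[:1]])
E
python3 ck.py 185 pics/w3.png
```

```text
tool z tilt deg 29.26 toward az 65.6
clk 17.07 TCP in blue [  0.2  -0.9 192. ] joints [ 0.05  0.25 -0.15 -0.55 -0.99  1.37] gap 63.7 gf 71.8 F [-0.8  0.3 -0.7]
tool in blue
 [[ 0.004 -1.    -0.013]
 [-1.    -0.004 -0.001]
 [ 0.001  0.013 -1.   ]]
tool delta [-0.9  0.2  7. ]
upper_grip [(0.56, [254.0, 271.0])]
upper_red_end []
upper_bin [(0.6, [247.9, 219.2])]
```

View pics/w3.png

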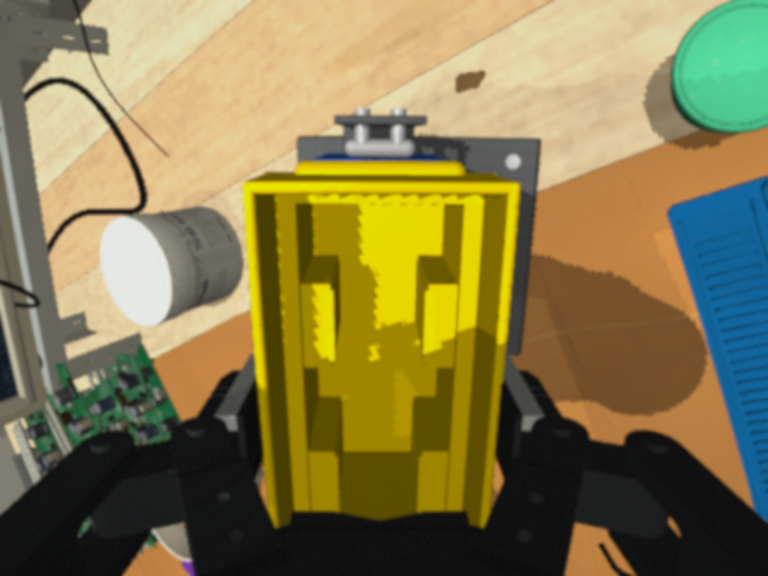

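Emit:
apply_moves --rows '[{"hand": -1,"delta_pos": [0,0,0],"yaw": 0.06},{"hand": -1,"delta_pos": [0,0,0],"yaw": 0.16},{"hand": -1,"delta_pos": [0,0,0],"yaw": 0.28},{"hand": -1,"delta_pos": [0,0,0],"yaw": 0.4},{"hand": -1,"delta_pos": [0,0,0],"yaw": 0.52},{"hand": -1,"delta_pos": [0,0,0],"yaw": 0.64},{"hand": -1,"delta_pos": [0,0,0],"yaw": 0.76},{"hand": -1,"delta_pos": [0,0,0],"yaw": 0.88},{"hand": -1,"delta_pos": [0,0,0],"yaw": 1.0},{"hand": -1,"delta_pos": [0,0,0],"yaw": 1.12},{"hand": -1,"delta_pos": [0,0,0],"yaw": 1.24},{"hand": -1,"delta_pos": [0,0,0],"yaw": 1.36}]'

```text
clock: 18.27
position: [554.8, 10.8, 224.4]
ee_rot: [-0.607, 0.754, 0.116, 0.223]
contact_force: [0.4, -0.8, -2.9]
gripper_width: 63.8
grasp_force: 71.7
```

Emit:
apply_moves --rows '[{"hand": -1,"delta_pos": [0,0,0],"yaw": 0.12},{"hand": -1,"delta_pos": [0,0,0],"yaw": 0.24},{"hand": -1,"delta_pos": [0,0,0],"yaw": 0.36},{"hand": -1,"delta_pos": [0,0,0],"yaw": 0.48},{"hand": -1,"delta_pos": [0,0,0],"yaw": 0.6},{"hand": -1,"delta_pos": [0,0,0],"yaw": 0.72},{"hand": -1,"delta_pos": [0,0,0],"yaw": 0.84},{"hand": -1,"delta_pos": [0,0,0],"yaw": 0.96},{"hand": -1,"delta_pos": [0,0,0],"yaw": 1.08},{"hand": -1,"delta_pos": [0,0,0],"yaw": 1.2},{"hand": -1,"delta_pos": [0,0,0],"yaw": 1.32},{"hand": -1,"delta_pos": [0,0,0],"yaw": 1.44}]'

```text
clock: 19.27
position: [554.8, 10.8, 224.3]
ee_rot: [0.041, 0.967, 0.234, 0.091]
contact_force: [-0.3, -1.7, -2.2]
gripper_width: 63.6
grasp_force: 71.7
```

Emit:
apply_moves --rows '[{"hand": -1,"delta_pos": [0,0,0],"yaw": 0.12},{"hand": -1,"delta_pos": [0,0,0],"yaw": 0.24},{"hand": -1,"delta_pos": [0,0,0],"yaw": 0.34},{"hand": -1,"delta_pos": [0,0,0],"yaw": 0.34},{"hand": -1,"delta_pos": [0,0,0],"yaw": 0.34}]'

```text
clock: 19.68
position: [554.9, 10.7, 224.7]
ee_rot: [0.2, 0.947, 0.246, 0.052]
contact_force: [0.5, 0.9, -2.5]
gripper_width: 64.0
grasp_force: 71.7
```

```bash
python3 -c "
from h import *
info([0,0,140])"
```

```text
tool z tilt deg 29.16 toward az 66.3
clk 19.68 TCP in blue [ -0.8   0.3 188.3] joints [ 0.05  0.25 -0.16 -0.55 -0.99 -1.77] gap 64.0 gf 71.7 F [-0.3 -0.1 -2.6]
tool in blue
 [[-0.006  1.    -0.015]
 [ 1.     0.006  0.004]
 [ 0.004 -0.015 -1.   ]]
tool delta [-0.5  1.5 48.3]
```

Emit:
apply_moves --rows '[{"hand": -1,"delta_pos": [0,2,10],"yaw": 0},{"hand": -1,"delta_pos": [0,2,22],"yaw": 0},{"hand": -1,"delta_pos": [0,2,34],"yaw": 0},{"hand": -1,"delta_pos": [0,2,42],"yaw": 0},{"hand": -1,"delta_pos": [0,2,48],"yaw": 0},{"hand": -1,"delta_pos": [0,2,48],"yaw": 0},{"hand": -1,"delta_pos": [0,2,48],"yaw": 0}]'

```text
clock: 20.27
position: [565.4, 33.5, 184.0]
ee_rot: [0.201, 0.947, 0.246, 0.052]
contact_force: [0.6, 0.7, -1.7]
gripper_width: 63.8
grasp_force: 71.7
```

```bash
cat > ck2.py <<'E'
import sys
from h import *
info([0.5,0.2,127])
out=[]
for n,cr in (('side',(120,240,220,340)),('top',(110,230,170,290))):
    c=cam(n); im=c['pixels'][cr[0]:cr[1],cr[2]:cr[3],::-1]; out.append(cv2.resize(im,(400,400),interpolation=cv2.INTER_CUBIC))
c=cam('wrist'); 
cv2.imwrite(sys.argv[1],np.hstack([cv2.resize(np.vstack(out),(284,568)),cv2.resize(c['pixels'][:,:,::-1],(512,568))]))
E
python3 ck2.py pics/p1.png
```

```text
tool z tilt deg 29.15 toward az 66.2
clk 20.27 TCP in blue [7.000e-01 1.000e-01 1.405e+02] joints [ 0.09  0.31 -0.19 -0.58 -0.9  -1.76] gap 63.8 gf 71.7 F [-0.1 -0.3 -1.9]
tool in blue
 [[-0.004  1.    -0.015]
 [ 1.     0.004  0.003]
 [ 0.003 -0.015 -1.   ]]
tool delta [ 0.   0.  13.5]
```

View pics/p1.png

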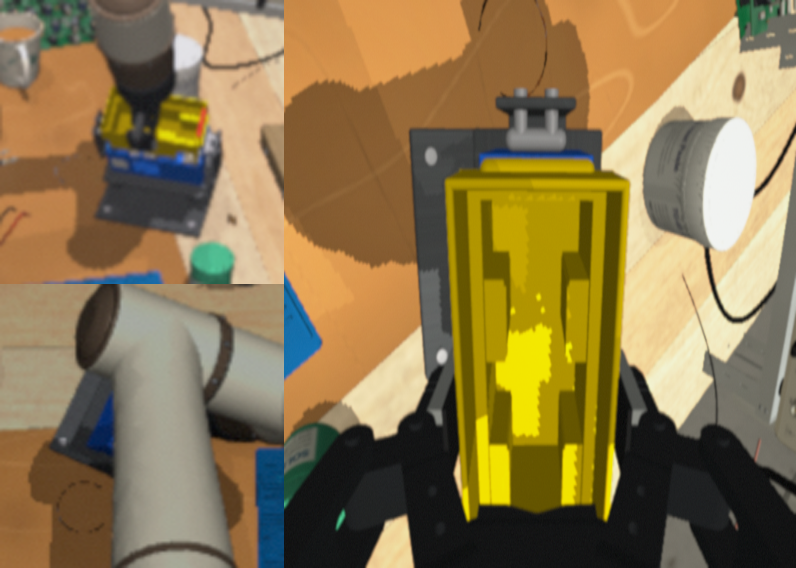

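Emit:
apply_moves --rows '[{"hand": -1,"delta_pos": [0,0,2],"yaw": 0},{"hand": -1,"delta_pos": [0,0,4],"yaw": 0},{"hand": -1,"delta_pos": [0,0,5.5],"yaw": 0},{"hand": -1,"delta_pos": [0,0,7],"yaw": 0},{"hand": -1,"delta_pos": [0,0,8],"yaw": 0},{"hand": -1,"delta_pos": [0,0,8],"yaw": 0}]'

```text
clock: 20.92
position: [566.9, 37.0, 177.4]
ee_rot: [0.201, 0.947, 0.246, 0.052]
contact_force: [0.1, 0.1, -1.5]
gripper_width: 63.8
grasp_force: 71.7
```

```bash
python3 -c "
from h import *
info([0.5,.2,127]);print(read_state()['wrist_torque'])"
```

```text
tool z tilt deg 29.18 toward az 66.1
clk 20.92 TCP in blue [  0.6   0.2 132.9] joints [ 0.1   0.32 -0.19 -0.58 -0.88 -1.75] gap 63.8 gf 71.7 F [-0.7 -0.  -1.4]
tool in blue
 [[-0.004  1.    -0.014]
 [ 1.     0.004  0.003]
 [ 0.003 -0.014 -1.   ]]
tool delta [-0.  -0.   5.9]
[-1.13453771  0.52832599  0.03886091]
```

Emit:
apply_moves --rows '[{"hand": -1,"delta_pos": [0,0,1],"yaw": 0},{"hand": -1,"delta_pos": [0,0,2],"yaw": 0},{"hand": -1,"delta_pos": [0,0,3],"yaw": 0},{"hand": -1,"delta_pos": [0,0,4],"yaw": 0},{"hand": -1,"delta_pos": [0,0,4.5],"yaw": 0},{"hand": -1,"delta_pos": [0,0,4.5],"yaw": 0}]'

```text
clock: 21.42
position: [567.8, 39.0, 173.6]
ee_rot: [0.201, 0.947, 0.247, 0.052]
contact_force: [0.7, 0.5, -1.7]
gripper_width: 63.9
grasp_force: 71.7
```

```bash
python3 -c "
from h import *
info([0.5,.2,127]);print(read_state()['wrist_torque'])"
```

```text
tool z tilt deg 29.19 toward az 66.1
clk 21.42 TCP in blue [6.000e-01 1.000e-01 1.285e+02] joints [ 0.1   0.32 -0.19 -0.58 -0.88 -1.75] gap 63.9 gf 71.7 F [-0.2 -0.4 -1.8]
tool in blue
 [[-0.004  1.    -0.014]
 [ 1.     0.004  0.003]
 [ 0.003 -0.014 -1.   ]]
tool delta [ 0.  -0.1  1.5]
[-1.09864356  0.52203589 -0.01604641]
```

In the mouth, past the rim. Finding the ledges in small steps.

Emit:
apply_moves --rows '[{"hand": -1,"delta_pos": [0,0,0.7],"yaw": 0},{"hand": -1,"delta_pos": [0,0,1.4],"yaw": 0},{"hand": -1,"delta_pos": [0,0,1.4],"yaw": 0}]'

```text
clock: 21.67
position: [568.1, 39.3, 173.0]
ee_rot: [0.201, 0.947, 0.246, 0.052]
contact_force: [-2.1, -1.2, 0.9]
gripper_width: 64.1
grasp_force: 72.2
```

Emit:
apply_moves --rows '[{"hand": -1,"delta_pos": [0,0,0.5],"yaw": 0},{"hand": -1,"delta_pos": [0,0,0.5],"yaw": 0}]'

```text
clock: 21.83
position: [568.1, 39.4, 172.9]
ee_rot: [0.2, 0.947, 0.246, 0.053]
contact_force: [-3.8, -2.6, 4.3]
gripper_width: 63.7
grasp_force: 72.7
```

```bash
python3 -c "
from h import *
info([0.5,.2,127]);print(read_state()['wrist_torque'])"
```

```text
tool z tilt deg 29.19 toward az 66.0
clk 21.83 TCP in blue [  0.7   0.  127.7] joints [ 0.1   0.32 -0.19 -0.58 -0.87 -1.75] gap 63.7 gf 72.7 F [-1.3  2.4  5.7]
tool in blue
 [[-0.005  1.    -0.014]
 [ 1.     0.005  0.002]
 [ 0.002 -0.014 -1.   ]]
tool delta [ 0.2 -0.2  0.7]
[-0.92798389  0.96798233  0.35842506]
```

Emit:
apply_moves --rows '[{"hand": 0.5,"delta_pos": [0,0,0],"yaw": 0},{"hand": 0.52,"delta_pos": [0,0,0],"yaw": 0},{"hand": 0.55,"delta_pos": [0,0,0],"yaw": 0},{"hand": 0.58,"delta_pos": [0,0,0],"yaw": 0},{"hand": 0.62,"delta_pos": [0,0,0],"yaw": 0},{"hand": 0.7,"delta_pos": [0,0,0],"yaw": 0},{"hand": 0.8,"delta_pos": [0,0,0],"yaw": 0},{"hand": 0.9,"delta_pos": [0,0,0],"yaw": 0},{"hand": 1,"delta_pos": [0,0,0],"yaw": 0},{"hand": 1,"delta_pos": [0,0,0],"yaw": 0}]'

```text
clock: 22.67
position: [568.3, 39.9, 172.1]
ee_rot: [0.201, 0.947, 0.247, 0.052]
contact_force: [-0.1, -0.1, 0.1]
gripper_width: 85.7
grasp_force: 0.0
```

```bash
python3 -c "
from h import *
info([0.5,.2,227]);print(read_state()['wrist_torque'])"
```

```text
tool z tilt deg 29.2 toward az 66.1
clk 22.67 TCP in blue [7.000e-01 1.000e-01 1.267e+02] joints [ 0.1   0.33 -0.19 -0.59 -0.87 -1.75] gap 85.7 gf 0.0 F [-0.1  0.1  0.1]
tool in blue
 [[-0.004  1.    -0.014]
 [ 1.     0.004  0.002]
 [ 0.002 -0.014 -1.   ]]
tool delta [   0.4   -1.6 -100.3]
[-0.92089106  0.37281024  0.04579107]
```

Released. Retreat along the tool axis and check.

Emit:
apply_moves --rows '[{"hand": 1,"delta_pos": [0,0,-8],"yaw": 0},{"hand": 1,"delta_pos": [0,0,-18],"yaw": 0},{"hand": 1,"delta_pos": [0,0,-32],"yaw": 0},{"hand": 1,"delta_pos": [0,-1,-50],"yaw": 0},{"hand": 1,"delta_pos": [0,-1,-70],"yaw": 0},{"hand": 1,"delta_pos": [0,-1,-90],"yaw": 0},{"hand": 1,"delta_pos": [0,-1,-100],"yaw": 0},{"hand": 1,"delta_pos": [0,-1,-100],"yaw": 0}]'

```text
clock: 23.33
position: [548.9, -6.8, 262.3]
ee_rot: [0.201, 0.946, 0.247, 0.055]
contact_force: [0.1, 0.3, -0.0]
gripper_width: 85.3
grasp_force: 0.0
```

```bash
cat > fin.py <<'E'
from h import *
p=np.load('p.npy'); info(None); B=Rb(p[2])
for n in ('wrist','side'):
    c=cam(n)
    if n=='wrist':
        im=cv2.resize(c['pixels'][:,:,::-1],None,fx=1.5,fy=1.5)
        for z,x,y in ((130,32.5,64.5),(102,32.5,64.5)):
            u=(proj(c,w(p,[(-x,-y,z),(x,-y,z),(x,y,z),(-x,y,z)]))*1.5).astype(np.int32)
            cv2.polylines(im,[u],True,(255,0,255),1)
        cv2.imwrite('pics/fin.png',im)
    for q,L in (('upper_grip',(0,0,123)),('upper_red_end',(0,-62.5,130)),('upper_bin',(0,0,62))):
        d=nets.pinpoint(n,q); print(n,q,[(round(x['score'],2),np.round(x['location'][::-1],1).tolist()) for x in d[:1]],proj(c,w(p,L)).round(1))
E
python3 fin.py
```

```text
tool z tilt deg 29.3 toward az 65.4
clk 23.33 TCP in blue [  2.1  -1.4 230. ] joints [ 0.02  0.21 -0.12 -0.53 -1.07 -1.79] gap 85.3 gf 0.0 F [ 0.3 -0.  -0.2]
tool in blue
 [[-0.006  1.    -0.012]
 [ 1.     0.006 -0.003]
 [-0.003 -0.012 -1.   ]]
wrist upper_grip [(0.76, [249.1, 194.0])] [[251.6 192.3]]
wrist upper_red_end [(0.64, [247.8, 275.7])] [[251.1 273.1]]
wrist upper_bin [(0.95, [251.6, 173.4])] [[252.5 171.5]]
side upper_grip [(0.56, [284.5, 170.8])] [[284.  171.9]]
side upper_red_end [(0.72, [303.0, 172.8])] [[303.9 174.2]]
side upper_bin [(0.81, [287.7, 180.4])] [[285.8 179.4]]
```

View pics/fin.png

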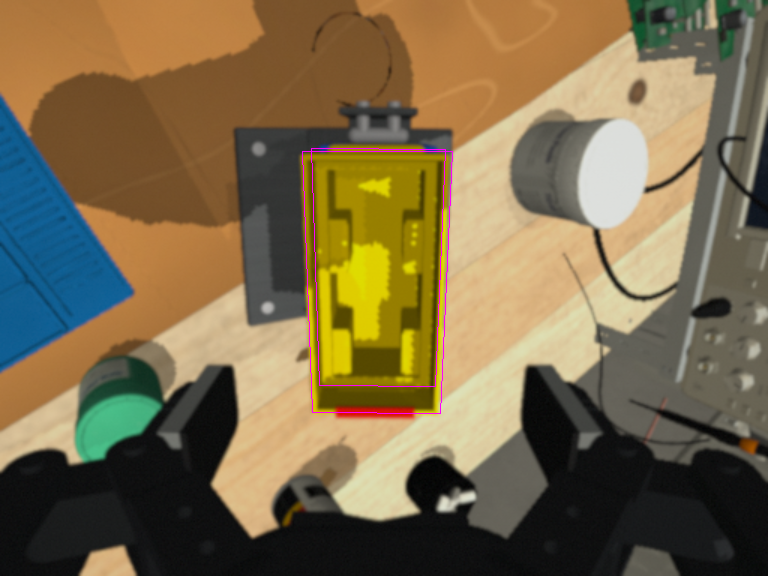

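The wrist view shows the bin seated within about 2 mm of the predicted outline: its rim runs over columns 303–448 and rows 152–412, with the red end at row 412 on the far end from the label. The gripper is clear.

```bash
python3 -c "
from h import *
print(workorder.job_done())"
```

```text
the job is handed in; nothing more can be done
None
```

The yellow bin is out of its catches, turned half a turn, resting released on the blue bin's ledges to within about 2 mm of target by the last camera check, and the job is handed in at about 23.5 s; no verdict came back, and I did not check the bystanders one by one. The moves cannot tilt the tool, so I got the 30° lean by pushing at the edge of the arm's reach until the commanded pose tilted.

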